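# Hold a tape roll against the dispenser's brake shoe

### The job

Be my third hand while I fit the axle: slide the tall, small-diameter tape roll straight up off its post, set it flat on (or just over) the dispenser's raised deck, and press its side squarely against the sprung brake shoe until the shoe is pushed back to about the middle of its travel and the roll's core is centred over the axle hole. Never push the shoe all the way back, and leave the other roll, the mug, the phone and the cactus where they are. Keep the push steady for a couple of seconds and finish while still gripping and pressing the roll: do not let go, I will fit the axle from below.

Things in the scene. Friction and masses are not known exactly. Their poses are not given: they have to be found in the camera images.
- roll: The roll to fit: a rigid roll of paper tape, outside diameter 60 mm, core hole 32 mm through it, 40 mm tall, about 0.08 to 0.15 kg, lying flat with its axis (z) upright round its post. Origin: centre of its underside. Its yaw means nothing.
- post: Fixed steel post that carries the roll: round foot 90 mm across, 10 mm thick; on it a collar 44 mm across, top 14 mm above the desk, on which the roll lies; upright rod 20 mm in diameter, its tip 68 mm above the desk, 14 mm above the resting roll's top. Origin: centre of the foot's underside. The roll fits loosely (6 mm all round).
- post2: An identical fixed post carrying the other roll. The two posts may change places. Origin: centre of the foot's underside.
- roll2: The other tape roll, to be left alone: wider and flatter, outside diameter 82 mm, core 32 mm, 18 mm tall. Origin: centre of its underside.
- dispenser: Fixed grey steel stand, a bridge: flat deck 170 (its x) by 110 mm (its y), 6 mm thick, top 60 mm above the desk. Origin: on the desk, straight under the axle hole; the deck spans x = -60 to +110 mm. Its +x (roughly away from the robot) is the direction to press the roll against the shoe. On the deck stand only the shoe and, behind it, a black housing (x = 68 to 90 mm, 90 mm wide, 34 mm high).
- axle_hole (a point): Centre of the axle hole (20 mm across) in the deck, at the height of the deck's top face. Axes as the dispenser's.
- shoe (a joint): How far the sprung brake shoe is pushed back (m) along the dispenser's +x: 0 free, 0.024 at its end stop. Linear spring of 1 N per mm with no preload, so 0.012 (mid-travel) takes 12 N; lightly damped, springs back.
- shoe_face (a point): Centre of the shoe's flat front face, which looks along the dispenser's -x. The shoe is an upright steel plate 80 mm wide (dispenser's y) and 34 mm high (2 to 36 mm above the deck), 8 mm thick. With the shoe free this face is 18 mm beyond the axle hole, so a roll centred over the hole pushes it back 12 mm. Moves with the shoe.
- mug: White mug, 80 mm across, 92 mm tall, a bystander. Origin: centre of its underside.
- phone: Black phone lying flat, 72 x 150 x 8 mm, a bystander. Origin: centre of its underside.
- cactus: Cactus in a terracotta pot, 86 mm across, 125 mm tall, a bystander. Origin: centre of its underside.
There are look-alikes about, which are no part of the job. Leave any blue or purple look-alike of the roll alone.

How it is judged:
By the outcome, as a careful person would: the job done as asked, in the order asked, and still so for the second after the job is handed in, while the arm keeps its last pose, push and grip.
It also fails if it takes over 42 s, if anything falls off the work surface, if the arm or the gripper's body presses on something with over 40 N, if the wrist force passes 120 N, or if a joint passes its speed limit or range.

### The arm

A 6-joint arm with a two-finger parallel gripper is mounted at the origin on the work surface. World frame = base frame: x ahead of the robot, y to its left, z up, the work surface at z = 0. Lengths are in m, angles in degrees, forces in N, time in s.
With the tool pointing down it reaches from about 0.3 to 0.75 m from the base axis. Payload 8.5 kg.
Tool frame: the origin (TCP) lies at the very end of the fingers, on their centre line; the grasp point (between the pads) lies 19 mm behind it; z points along the fingers, y is the line along which they close (so a half turn about z gives the same grasp; the last joint's range is limited). The gripper opens to 85 mm and grips with 20 to 120 N. Pads are 22 mm wide; open, the fingers measure 114 mm over their backs; the gripper's body (76 mm by 85 mm) begins 54 mm behind the grasp point. The pads swing forward as they close: fully open they stand 13 mm farther back than shut.
Start: joints at [52.752, 21.807, 74.336, -0, 83.858, -12.336], TCP at [0.232, 0.499, 0.231] pointing down, gripper open.
Joint ranges: [-178.18, 178.18], [-50.72, 133.34], [12.68, 142.11], [-81.47, 261.47], [9.98, 163.14], [-165.26, 165.26]. Speed limits (degrees/s): [136.94, 136.94, 180, 180, 180, 180].

### API

Orientations are given as a 3x3 rotation matrix whose columns are the frame's x, y, z axes.
In Python, from rig import env, optics, spotter gives the robot as it stands.
- The arm moves only by the shell command python3 -m crank 'ROWS' [FORCE]. ROWS is JSON, one flat list of numbers, 5 for each row, row after row: the finger opening in cm, from 0 to 8.54, then the shift along the tool's x, y, z in cm, then the turn about the tool's z in rad. A call has exactly 8 rows; each row shifts and turns the commanded pose from where the row before left it, along the tool's axes as they then stand; what a row does not reach is not made up. A row lasts 1/12 s, in which the tool goes at most 41.7 mm and 7.16 degrees, less where a joint would pass 70% of its speed; a pose out of reach is approached as far as the arm can. A call is refused whole if a number of a shift passes 4.17 or a number of a turn 0.125, either way. A call with a gripper value outside its range is refused whole. The fingers move at their own pace and stop on an object; FORCE is the grip in N (left out, the last holds). Time passes only in rows, so rows that do not move let the fingers close, or fill a call up. It gives the time, the measured TCP pose, the force, the opening and the grip force at its end, in the units of the state.
- env.observe(): the state, without advancing time (a new reading comes with each control period).
- optics.get_image(name): name is "scene" or "top" or "wrist"; returns a dict with "color" (480x640x3 uint8, red, green, blue), "intrinsics" (3x3 intrinsics, pixels), "distortion" ([k1, k2, p1, p2, k3] as OpenCV has them; the pictures are not rectified), "pose" (4x4, takes a point from camera to world coordinates). Camera axes: x right, y up, looking along -z (the intrinsics and any distortion apply to the point x, -y, -z); pixel columns grow to the right and rows downward; lengths in m; the calibration is good to about 2 mm. A picture is of the moment at which its call begins. There is no depth.
- env.close_job(): hands the job in; it is judged then, once.
Trained networks look in a picture, given as the dict that the camera call returned (one of the last four; its "shot" number tells which), for a name from the list of things; names that differ only in an ending like _2 or _b are one class to them, and where a whole thing is asked for, a point or a joint stands for the part that bears it (a point fixed in the world has none). Each returns a list of dicts, best first, with "score" (0 to 1); they miss things now and then, are a little off and sometimes report something else, mostly with a low value. They report only what shows in the picture. A call takes as long as a camera call. They do not tell look-alikes from the thing itself.
- spotter.look_for(picture, query): "at" ([column, row] as shares, 0 to 1, of the picture: columns of its width, rows of its height, amid what is visible of it).
The state is a dict: "time_s": time; "q": joint angles; "qvel": joint speeds; "joint_efforts": joint torques, N m; "position": TCP position; "tool_rot": TCP orientation; "ft_force": force on the tool from outside, world axes, zero at the start; "wrist_torque": the same for the moment, N m; "grip_width": finger opening in m; "gripper_force": force on a finger pad.
Only numpy, scipy, OpenCV 4.12 (cv2) and the standard library are available. Lean on these libraries where they do the work, as an engineer would, in place of code of your own. Each camera call takes 0.05 s, during which the arm holds its last target. There are 200 camera calls.

## Working session

There is one attempt and no reset: what is moved stays moved. The work goes in short steps, Python scripts to look and compute and a shell command to move; the robot and the scene stay as the last step left them, time stands still between calls to the robot, and variables do not carry over. Pictures are saved under pics/ and viewed, at most 10 in all, crops included, and the job is handed in when it is done.

```bash
ls; mkdir -p pics; cat > h.py <<'E'
import numpy as np, cv2
from rig import env, optics, spotter
def ray(p,uv):
    K=np.array(p["intrinsics"]);d=np.array(p["distortion"]);T=np.array(p["pose"])
    n=cv2.undistortPoints(np.array([[uv]],float),K,d)[0,0]
    return T[:3,3],T[:3,:3]@np.array([n[0],-n[1],-1])
def at_z(p,uv,z):
    o,r=ray(p,uv);return (o+r*(z-o[2])/r[2]).round(4)
def proj(p,X):
    T=np.array(p["pose"]);c=(np.atleast_2d(X)-T[:3,3])@T[:3,:3]*[1,-1,-1]
    return cv2.projectPoints(c,np.zeros(3),np.zeros(3),np.array(p["intrinsics"]),np.array(p["distortion"]))[0][:,0]
def save(p,n): cv2.imwrite("pics/"+n,p["color"][:,:,::-1])
E
python3 - <<'E'
from h import *
s=env.observe();print(s['time_s'],s['tool_rot'])
for c in ("top","scene"):
    p=optics.get_image(c);save(p,c+"1.png");print(c,np.array(p["pose"])[:3,3])
    for q in ("roll","roll2","post","dispenser","shoe","mug","phone","cactus"):
        for r in spotter.look_for(p,q)[:4]:
            uv=np.array(r["at"])*[640,480];print(q,round(r["score"],2),uv.round(),at_z(p,uv,.05))
E
```

```text
pics
0.0 [[-9.06940790e-01  4.21257145e-01 -9.06191002e-04]
 [ 4.21258006e-01  9.06940028e-01 -1.21543748e-03]
 [ 3.09849171e-04 -1.48407004e-03 -9.99998851e-01]]
top [0.48628122 0.04717411 1.15853574]
roll 0.88 [481. 300.] [ 0.4744 -0.2687  0.05  ]
roll 0.81 [402. 249.] [ 0.5873 -0.1021  0.05  ]
roll 0.8 [377. 302.] [ 0.472  -0.0443  0.05  ]
roll 0.71 [346. 258.] [0.5687 0.0214 0.05  ]
roll2 0.88 [481. 300.] [ 0.4744 -0.2687  0.05  ]
roll2 0.81 [402. 249.] [ 0.5873 -0.1021  0.05  ]
roll2 0.8 [377. 302.] [ 0.472  -0.0443  0.05  ]
roll2 0.71 [346. 258.] [0.5687 0.0214 0.05  ]
post 0.9 [397. 253.] [ 0.5777 -0.0914  0.05  ]
post 0.81 [484. 301.] [ 0.4714 -0.2739  0.05  ]
dispenser 0.89 [282. 257.] [0.5737 0.1613 0.05  ]
shoe 0.73 [281. 256.] [0.5758 0.1649 0.05  ]
mug 0.57 [456. 180.] [ 0.7378 -0.2253  0.05  ]
mug 0.52 [397. 254.] [ 0.5755 -0.0897  0.05  ]
phone 0.69 [372. 202.] [ 0.6938 -0.0389  0.05  ]
cactus 0.77 [166. 236.] [0.6238 0.4215 0.05  ]
scene [ 1.09266301 -0.30374093  0.98348748]
roll 0.93 [311. 254.] [0.5708 0.0155 0.05  ]
roll 0.84 [271. 286.] [ 0.5921 -0.1026  0.05  ]
roll 0.79 [272. 235.] [ 0.4758 -0.0314  0.05  ]
roll 0.64 [221. 267.] [ 0.4885 -0.1701  0.05  ]
roll2 0.93 [311. 254.] [0.5708 0.0155 0.05  ]
roll2 0.84 [271. 286.] [ 0.5921 -0.1026  0.05  ]
roll2 0.79 [272. 235.] [ 0.4758 -0.0314  0.05  ]
roll2 0.64 [221. 267.] [ 0.4885 -0.1701  0.05  ]
post 0.62 [277. 296.] [ 0.6216 -0.1052  0.05  ]
dispenser 0.61 [362. 225.] [0.5712 0.162  0.05  ]
shoe 0.95 [362. 214.] [0.5442 0.1799 0.05  ]
shoe 0.73 [252. 372.] [ 0.7383 -0.2321  0.05  ]
mug 0.62 [252. 371.] [ 0.7357 -0.2317  0.05  ]
phone 0.75 [319. 317.] [ 0.7117 -0.0574  0.05  ]
phone 0.63 [275. 296.] [ 0.6193 -0.1077  0.05  ]
cactus 0.65 [460. 189.] [0.6201 0.4307 0.05  ]
```

```bash
python3 -c "
import cv2
for n,x,y,w,h in (('top1',130,140,400,220),('scene1',150,130,360,270)):
    a=cv2.imread('pics/%s.png'%n)[y:y+h,x:x+w];cv2.imwrite('pics/%s_c.png'%n,cv2.resize(a,None,fx=2,fy=2,interpolation=3))
"
```

```text
(no output)
```

View pics/top1_c.png

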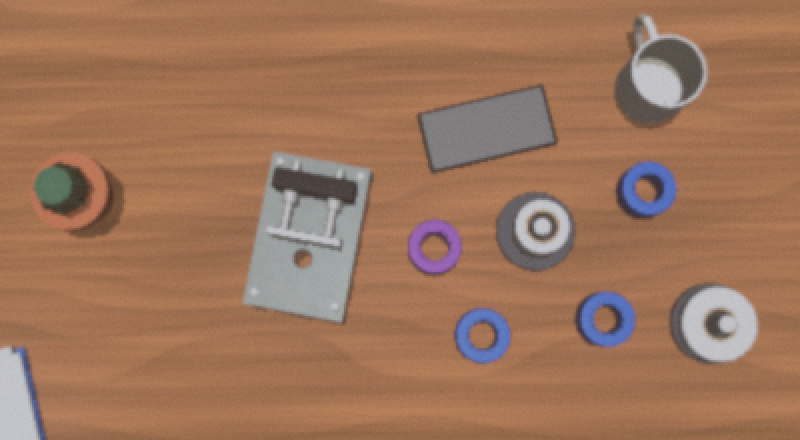

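View pics/scene1_c.png

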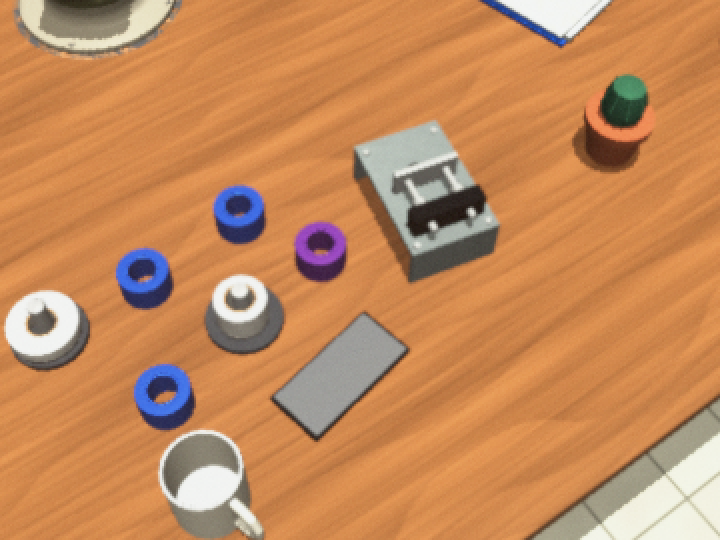

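The three blue rolls (top px 453,234; 433,300; 371,308) and the purple one (348,264) lie loose on the desk with no post. They are the look-alikes. The two white rolls sit on posts. The one at top px (401,253) is small and tall, with the rod tip just above it, so it fits. The one at (487,302) is wide and flat, so it is roll2. The enlarged scene crop confirms this: the tall white roll is at crop (240,305). The hole is at top px (281,270), and the shoe is free.

```bash
python3 - <<'E'
from h import *
p=optics.get_image("top")
c=lambda u,v:(130+u/2,140+v/2)
print("roll",at_z(p,c(542.5,226),.054))
C=np.array([at_z(p,c(*q),.06) for q in ((273,152),(371,170),(343,322),(244,302))])
print(C,"hole",at_z(p,c(303,259),.06))
fx=(C[0]+C[1]-C[2]-C[3]);fy=(C[0]+C[3]-C[1]-C[2]);print(np.linalg.norm(fx)/2,np.linalg.norm(fy)/2)
print("yaw",np.degrees([np.arctan2(fx[1],fx[0]),np.arctan2(-fy[0],fy[1])]))
u=fx/np.linalg.norm(fx);print("hole from centre",C.mean(0)-u*.025)
# roll in scene view
s=optics.get_image("scene");print("roll scene",at_z(s,(150+240/2,130+290/2),.054))
w=optics.get_image("wrist");print(np.array(w["pose"])[:3,3],env.observe()["position"])
E
```

```text
roll [ 0.5777 -0.0994  0.054 ]
[[0.6639 0.1952 0.06  ]
 [0.6419 0.0871 0.06  ]
 [0.4764 0.1195 0.06  ]
 [0.4994 0.2272 0.06  ]] hole [0.5452 0.1626 0.06  ]
0.1681125813257295 0.11022095989420523
yaw [-11.04257193 -11.77889102]
hole from centre [0.54586287 0.16203846 0.06      ]
roll scene [ 0.5695 -0.091   0.054 ]
[0.15547177 0.53425295 0.37459656] [0.23169447 0.49881283 0.23133294]
```

```bash
python3 -m crank '[8.5,0,0,0,-0.119, 8.5,0,0,0,-0.119, 8.5,-2.53,-2.88,0,0, 8.5,-2.53,-2.88,0,0, 8.5,-2.53,-2.88,0,0, 8.5,-2.53,-2.88,0,0, 8.5,-2.53,-2.88,0,0, 8.5,-2.53,-2.88,0,0]' 60
python3 -m crank '[8.5,-2.53,-2.88,0,0, 8.5,-2.53,-2.88,0,0, 8.5,-2.53,-2.88,0,0, 8.5,-2.53,-2.88,0,0, 8.5,-2.53,-2.88,0,0, 8.5,-2.53,-2.88,0,0, 8.5,-2.53,-2.88,0,0, 8.5,-2.53,-2.88,0,0]'
python3 -m crank '[8.5,-2.53,-2.88,0,0, 8.5,-2.53,-2.88,0,0, 8.5,-2.53,-2.88,0,0, 8.5,-2.53,-2.88,0,0, 8.5,0,0,1,0, 8.5,0,0,1,0, 8.5,0,0,1,0, 8.5,0,0,0,0]'
python3 - <<'E'
from h import *
p=optics.get_image("wrist");save(p,"w1.png");s=env.observe();print(s["position"],s["tool_rot"])
for r in spotter.look_for(p,"roll"):
    uv=np.array(r["at"])*[640,480];print(r["score"],uv,at_z(p,uv,.054))
E
```

```text
time_s: 1.72
position: [0.3473, 0.298, 0.2315]
tool_rot: [[-0.981, 0.195, 0.0], [0.195, 0.981, 0.0], [-0.0, 0.0, -1.0]]
ft_force: [0.4, 0.2, -0.4]
grip_width: 0.0852
gripper_force: 0.0
time_s: 2.38
position: [0.5008, 0.0322, 0.2314]
tool_rot: [[-0.981, 0.196, 0.0], [0.196, 0.981, -0.0], [-0.0, 0.0, -1.0]]
ft_force: [0.9, 0.6, -0.6]
grip_width: 0.0852
gripper_force: 0.0
time_s: 3.05
position: [0.5756, -0.0972, 0.199]
tool_rot: [[-0.981, 0.194, -0.004], [0.194, 0.981, 0.002], [0.004, 0.001, -1.0]]
ft_force: [-0.4, -0.3, 0.1]
grip_width: 0.0852
gripper_force: 0.0
[ 0.57603697 -0.09726331  0.20033862] [[-9.80954749e-01  1.94221106e-01 -2.43767344e-03]
 [ 1.94218972e-01  9.80957599e-01  1.08578807e-03]
 [ 2.60213725e-03  5.91666529e-04 -9.99996439e-01]]
0.92 [213.312 276.288] [ 0.6091 -0.207   0.054 ]
0.86 [313.088 219.696] [ 0.5741 -0.1057  0.054 ]
0.74 [102.016 134.88 ] [ 0.4683 -0.2618  0.054 ]
0.71 [380.672  56.976] [ 0.4578 -0.029   0.054 ]
0.68 [451.2  168.72] [0.5532 0.0162 0.054 ]
0.61 [213.696 118.896] [ 0.4765 -0.1665  0.054 ]
```

View pics/w1.png

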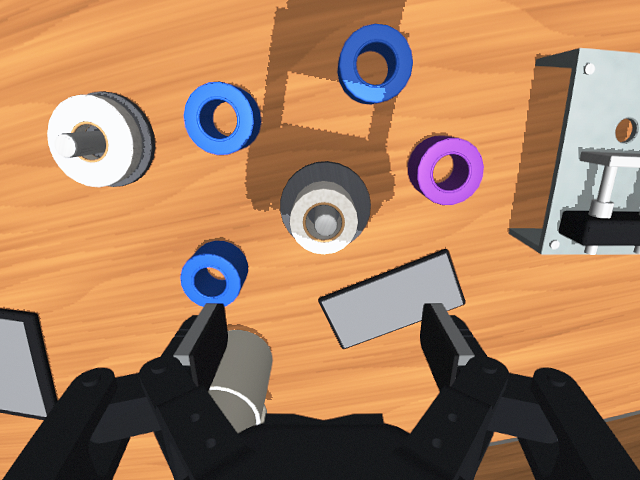

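The white roll's top ring is centred near (323,221) and its dark foot near (325,206). The blue and purple rolls and roll2 are all clear of the fingers.

```bash
python3 - <<'E'
from h import *
p=optics.get_image("wrist");s=env.observe()
g=p["color"].astype(int);print(s["position"])
b=np.array([.578,-.099,0])
print(at_z(p,(323,221),.054),at_z(p,(326,206),.01),"rod tip",at_z(p,(326,222),.068))
for z,r,n in ((.054,.03,"roll"),(.010,.045,"foot")):
    t=np.linspace(0,6.28,60);q=proj(p,np.c_[b[0]+r*np.cos(t),b[1]+r*np.sin(t),0*t+z]);print(n,q.min(0),q.max(0))
R=np.array(s["tool_rot"]);print("shift cm",100*R.T@(np.array([.578,-.099,s["position"][2]])-s["position"]))
E
```

```text
[ 0.5767789  -0.09766327  0.20184747]
[ 0.579  -0.0981  0.054 ] [ 0.5773 -0.0947  0.01  ] rod tip [ 0.5763 -0.095   0.068 ]
roll [287.35802151 186.02519055] [356.13871034 252.06179186]
foot [276.57932525 161.71501513] [367.23271625 249.79768712]
shift cm [-1.45749105e-01 -1.07408287e-01  7.57910120e-05]
```

```bash
python3 -m crank '[8.5,-0.18,0,2.5,0, 8.5,0,0,2.5,0, 8.5,0,0,2.5,0, 8.5,0,0,2.5,0, 8.5,0,0,2,0, 8.5,0,0,1.5,0, 8.5,0,0,1,0, 8.5,0,0,0,0]'
python3 -m crank '[8.5,0,0,1.0,0, 8.5,0,0,1,0, 8.5,0,0,0.8,0, 8.5,0,0,0.5,0, 8.5,0,0,0.3,0, 8.5,0,0,0.1,0, 8.5,0,0,0,0, 8.5,0,0,0,0]'
python3 - <<'E'
from h import *
p=optics.get_image("wrist");save(p,"w2.png")
E
```

```text
time_s: 3.87
position: [0.5781, -0.0983, 0.0551]
tool_rot: [[-0.981, 0.195, -0.002], [0.195, 0.981, 0.001], [0.002, 0.0, -1.0]]
ft_force: [0.3, -0.8, 0.2]
grip_width: 0.0846
gripper_force: 0.0
time_s: 4.53
position: [0.5789, -0.0991, 0.0196]
tool_rot: [[-0.981, 0.196, 0.001], [0.196, 0.981, -0.0], [-0.001, -0.0, -1.0]]
ft_force: [-0.1, 0.9, 0.9]
grip_width: 0.0851
gripper_force: 0.0
```

View pics/w2.png

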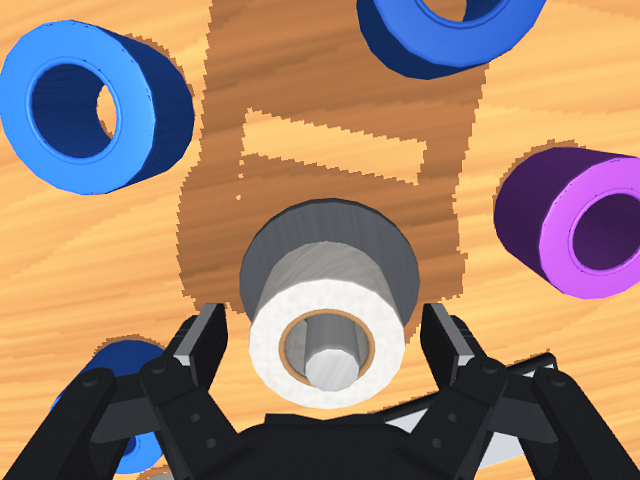

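The roll (ring centre about 327,344) sits between the open pads. I'll check how well it is centred.

```bash
python3 - <<'E'
from h import *
p=optics.get_image("wrist");s=env.observe();P=np.array(s["position"])
t=np.linspace(0,6.28,60)
q=proj(p,np.c_[P[0]+.03*np.cos(t),P[1]+.03*np.sin(t),0*t+.054]);print(q.min(0),q.max(0),"seen 249-405, 279-409",P)
E
```

```text
[243.93650367 280.36460643] [402.37841632 411.37762992] seen 249-405, 279-409 [ 0.57887929 -0.09905624  0.01968402]
```

```bash
python3 -m crank '[8.5,0,0.15,0,0, 7,0,0,0,0, 6.5,0,0,0,0, 6,0,0,0,0, 5.5,0,0,0,0, 5,0,0,0,0, 5,0,0,0,0, 5,0,0,0,0]' 70
python3 -m crank '[5,0,0,0,0, 5,0,0,0,0, 5,0,0,0,0, 5,0,0,-0.2,0, 5,0,0,-0.4,0, 5,0,0,-0.6,0, 5,0,0,-0.8,0, 5,0,0,-1,0]'
python3 - <<'E'
from h import *
p=optics.get_image("wrist");save(p,"w3.png")
E
```

```text
time_s: 5.3
position: [0.5792, -0.0976, 0.0197]
tool_rot: [[-0.981, 0.195, 0.001], [0.195, 0.981, -0.0], [-0.001, -0.0, -1.0]]
ft_force: [0.1, 1.2, 5.7]
grip_width: 0.0574
gripper_force: 74.7
time_s: 5.97
position: [0.5787, -0.0974, 0.0498]
tool_rot: [[-0.981, 0.196, -0.001], [0.196, 0.981, 0.0], [0.001, 0.0, -1.0]]
ft_force: [-0.5, 0.0, -0.6]
grip_width: 0.0572
gripper_force: 74.6
```

View pics/w3.png

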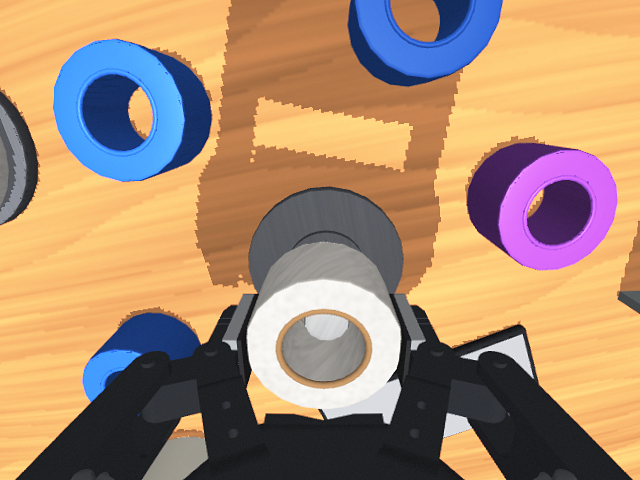

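The roll is gripped, centred at (324,343), and level, and it is sliding up the rod. I'll finish the lift and carry it to 25 mm short of the hole.

```bash
python3 -m crank '[5,0,0,-1.2,0, 5,0,0,-1.3,0, 5,0,0,-1.3,0, 5,0,0,-1.3,0, 5,0,0,-1.3,0, 5,0,0,-1.3,0, 5,0,0,-1.2,0, 5,0,0,-0.7,0]'
python3 -m crank '[5,0.3,0.7,0,0, 5,0.6,1.4,0,0, 5,0.9,2.1,0,0, 5,1.1,2.5,0,0, 5,1.1,2.5,0,0, 5,1.1,2.5,0,0, 5,1.1,2.5,0,0, 5,1.1,2.5,0,0]'
python3 -m crank '[5,1.1,2.5,0,0, 5,1,2.3,0,0, 5,0.7,1.7,0,0, 5,0.5,1.1,0,0, 5,0.24,0.5,0,0, 5,0,0,0,0, 5,0,0,0,0, 5,0,0,0,0]'
python3 - <<'E'
from h import *
p=optics.get_image("wrist");save(p,"w4.png");s=env.observe();print(s["position"],s["ft_force"])
for r in spotter.look_for(p,"dispenser")[:2]+spotter.look_for(p,"shoe")[:2]: print(r["score"],np.array(r["at"])*[640,480])
h=np.array([.5455,.1622,.06]);u=np.array([.9806,-.196,0]);v=np.array([.196,.9806,0])
t=np.linspace(0,6.28,60)[:,None]
q=proj(p,h+.01*(u*np.cos(t)+v*np.sin(t)));print("hole pred",q.min(0),q.max(0))
print("deck corners pred",proj(p,[h-.06*u+a*v for a in (.055,-.055)]).round())
E
```

```text
time_s: 6.68
position: [0.5793, -0.0976, 0.1472]
tool_rot: [[-0.981, 0.195, 0.002], [0.195, 0.981, -0.001], [-0.002, -0.0, -1.0]]
ft_force: [0.3, -0.4, -1.2]
grip_width: 0.0574
gripper_force: 74.8
time_s: 7.35
position: [0.5384, 0.083, 0.1444]
tool_rot: [[-0.981, 0.195, -0.002], [0.195, 0.981, 0.0], [0.002, -0.0, -1.0]]
ft_force: [0.3, -0.4, -1.7]
grip_width: 0.0573
gripper_force: 74.8
time_s: 8.02
position: [0.5213, 0.1661, 0.1452]
tool_rot: [[-0.981, 0.196, -0.0], [0.196, 0.981, -0.0], [0.0, -0.0, -1.0]]
ft_force: [-0.3, -0.5, -1.3]
grip_width: 0.0575
gripper_force: 74.8
[0.52137164 0.16604894 0.14520258] [ 0.5974603   0.48891939 -0.85057455]
0.9 [331.392 220.416]
0.65 [321.984 324.48 ]
0.78 [323.712 319.584]
hole pred [310.68952748 261.66901098] [338.29252443 286.70653529]
deck corners pred [[406. 193.]
 [242. 193.]]
```

View pics/w4.png

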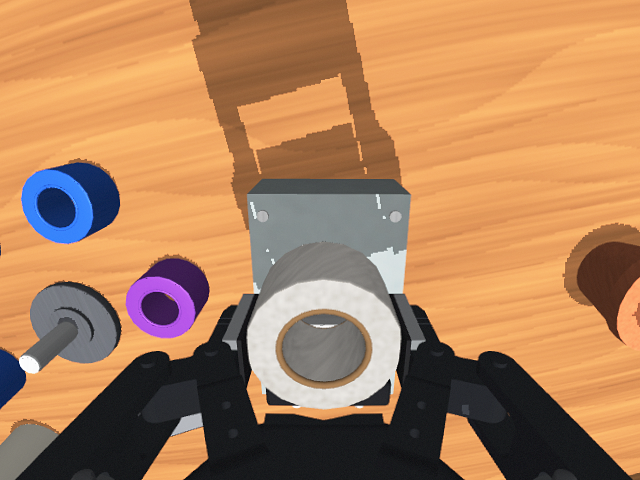

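The near deck corners are at (247,194) and (410,194), against a prediction of 242/406. That puts the deck about 3 mm farther along +y than I estimated. The post is empty and roll2 has not been disturbed. I'll shift 3.4 mm along the tool's y and lower.

```bash
python3 -m crank '[5,0,0.34,0.6,0, 5,0,0,1.2,0, 5,0,0,1.4,0, 5,0,0,1.4,0, 5,0,0,1.2,0, 5,0,0,0.8,0, 5,0,0,0.4,0, 5,0,0,0.2,0]'
python3 -m crank '[5,0,0,0.1,0, 5,0,0,0.1,0, 5,0,0,0,0, 5,0,0,0,0, 5,0,0,0,0, 5,0,0,0,0, 5,0,0,0,0, 5,0,0,0,0]'
python3 - <<'E'
from h import *
p=optics.get_image("wrist");a=p["color"][150:470,160:500];cv2.imwrite("pics/w5.png",cv2.resize(a[:,:,::-1],None,fx=1.8,fy=1.8,interpolation=3))
save(p,"w5f.png")
q=optics.get_image("scene");save(q,"s5f.png");cv2.imwrite("pics/s5.png",cv2.resize(q["color"][150:290,280:460,::-1],None,fx=4,fy=4,interpolation=3))
P=np.array(env.observe()["position"]);print(P,env.observe()["ft_force"])
h=np.array([.547,.1645,.06]);u=np.array([.9806,-.196,0]);v=np.array([.196,.9806,0])
print("deck near corners",proj(p,[h-.06*u+a*v for a in (-.055,.055)]).round(1))
t=np.linspace(0,6.28,90)[:,None];T=P*[1,1,0]+[0,0,P[2]+.0343]
r=proj(p,T+.03*(u*np.cos(t)+v*np.sin(t)));print("ring",r.min(0).round(1),r.max(0).round(1))
E
```

```text
time_s: 8.83
position: [0.5218, 0.1702, 0.0728]
tool_rot: [[-0.981, 0.196, -0.001], [0.196, 0.981, -0.0], [0.001, -0.0, -1.0]]
ft_force: [-0.0, 0.4, -1.0]
grip_width: 0.0578
gripper_force: 74.8
time_s: 9.5
position: [0.5219, 0.1703, 0.0714]
tool_rot: [[-0.981, 0.195, 0.0], [0.195, 0.981, 0.0], [-0.0, 0.0, -1.0]]
ft_force: [0.4, -0.1, -0.7]
grip_width: 0.0575
gripper_force: 74.8
[0.52181844 0.17024971 0.07134316] [ 0.20341547  0.03745961 -1.75463802]
deck near corners [[205.  228.5]
 [438.3 228.5]]
ring [243.9 280.2] [402.3 411.2]
```

View pics/w5.png

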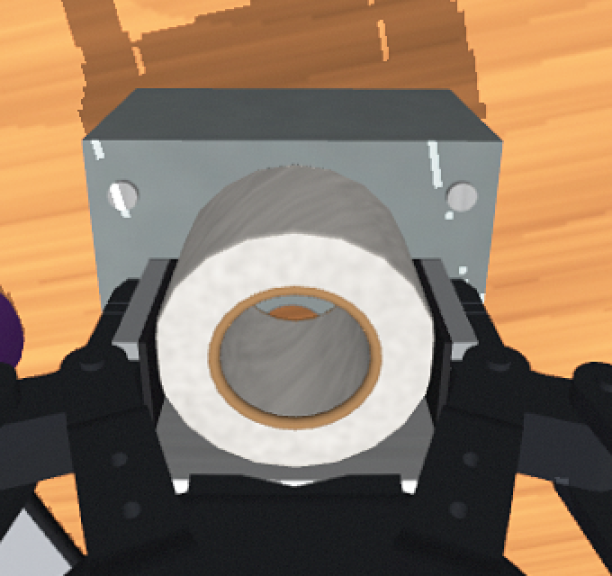

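View pics/s5.png

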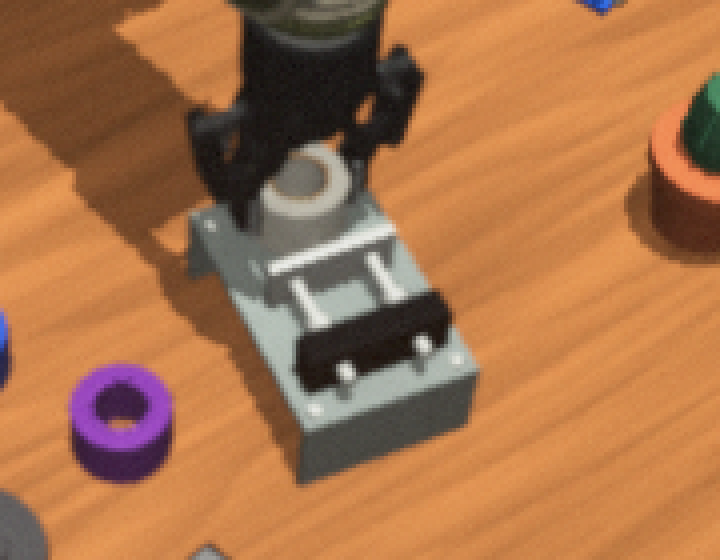

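The corners now match to within 0.5 mm: (206,227) and (439,228) seen, 205/438 predicted. The core is about 1 mm too far in +y. The scene view shows the roll level in front of the free shoe. I'll lower the last 4.6 mm and advance gently.

```bash
python3 -m crank '[5,0,-0.1,0.1,0, 5,0,0,0.15,0, 5,0,0,0.15,0, 5,0,0,0.08,0, 5,0,0,0,0, 5,0,0,0,0, 5,0,0,0,0, 5,0,0,0,0]'
python3 -m crank '[5,-0.1,0,0,0, 5,-0.2,0,0,0, 5,-0.25,0,0,0, 5,-0.25,0,0,0, 5,-0.2,0,0,0, 5,-0.15,0,0,0, 5,-0.15,0,0,0, 5,-0.15,0,0,0]'
python3 - <<'E'
from h import *
s=env.observe();print(s["position"],s["ft_force"])
E
```

```text
time_s: 10.27
position: [0.5217, 0.1693, 0.0666]
tool_rot: [[-0.981, 0.195, 0.0], [0.195, 0.981, -0.0], [-0.0, -0.0, -1.0]]
ft_force: [-0.1, 0.5, -1.0]
grip_width: 0.0573
gripper_force: 74.8
time_s: 10.93
position: [0.5359, 0.1664, 0.0665]
tool_rot: [[-0.981, 0.196, -0.0], [0.196, 0.981, 0.0], [0.0, -0.0, -1.0]]
ft_force: [-1.0, 0.5, -0.1]
grip_width: 0.0575
gripper_force: 74.8
[0.53587525 0.16639132 0.06646042] [-1.03242893  0.50250762 -0.05108894]
```

The roll has just touched the shoe at about 1 N, where the geometry says it should. 11.8 mm to go.

```bash
python3 -m crank '[5,-0.13,0,0,0, 5,-0.13,0,0,0, 5,-0.13,0,0,0, 5,-0.13,0,0,0, 5,-0.13,0,0,0, 5,-0.13,0,0,0, 5,-0.13,0,0,0, 5,-0.1,0,0,0]'
python3 -m crank '[5,-0.1,0,0,0, 5,0,0,0,0, 5,0,0,0,0, 5,0,0,0,0, 5,0,0,0,0, 5,0,0,0,0, 5,0,0,0,0, 5,0,0,0,0]'
python3 - <<'E'
from h import *
h=np.array([.547,.1645,.06]);u=np.array([.9806,-.196,0]);v=np.array([.196,.9806,0])
for i in range(3):
    p=optics.get_image("wrist");s=env.observe();d=np.array(s["position"])-h;print((d@u*1000).round(1),(d@v*1000).round(1),np.round(s["ft_force"],1),np.round(np.array(s["ft_force"])@u,1))
q=optics.get_image("scene")
cv2.imwrite("pics/f.png",np.vstack([cv2.resize(p["color"][190:420,160:500,::-1],(430,291)),cv2.resize(q["color"][165:255,300:433,::-1],(430,291),interpolation=3)]))
print("near corners",proj(p,[h-.06*u+a*v for a in (-.055,.055)]).round(1))
E
```

```text
time_s: 11.6
position: [0.5444, 0.1646, 0.0664]
tool_rot: [[-0.981, 0.195, -0.004], [0.195, 0.981, 0.0], [0.004, -0.001, -1.0]]
ft_force: [-9.9, 1.1, 3.5]
grip_width: 0.0578
gripper_force: 74.9
time_s: 12.27
position: [0.545, 0.1645, 0.0664]
tool_rot: [[-0.981, 0.195, -0.004], [0.195, 0.981, 0.0], [0.004, -0.001, -1.0]]
ft_force: [-9.8, 1.7, 4.4]
grip_width: 0.0576
gripper_force: 75.0
-2.0 -0.4 [-9.1  1.5  4.6] -9.2
-2.0 -0.3 [-9.6  0.8  4.8] -9.6
-2.0 -0.4 [-9.1  1.3  5.3] -9.2
near corners [[198.2 180. ]
 [449.7 180.1]]
```

View pics/f.png

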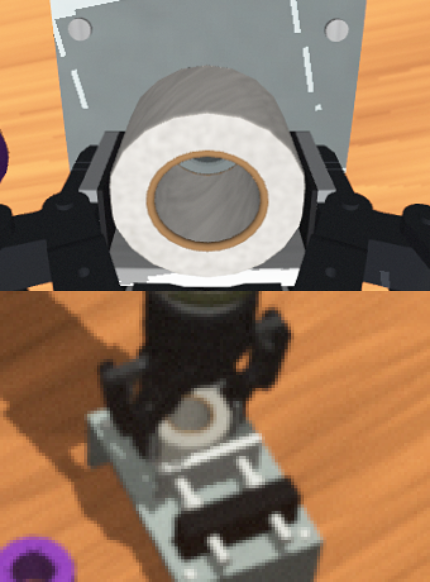

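Nothing has slipped (ring still at 247–401). The force is 9.3 N and the roll is about 2.5 mm short, so I'll advance 3.1 mm more to allow for the arm's give, then hold.

```bash
python3 -m crank '[5,-0.1,0,0,0, 5,-0.1,0,0,0, 5,-0.06,0,0,0, 5,-0.05,0,0,0, 5,0,0,0,0, 5,0,0,0,0, 5,0,0,0,0, 5,0,0,0,0]'
python3 - <<'E'
from h import *
h=np.array([.547,.1645,.06]);u=np.array([.9806,-.196,0]);v=np.array([.196,.9806,0])
for i in range(6):
    p=optics.get_image("wrist");s=env.observe();d=np.array(s["position"])-h;print((d@u*1000).round(1),(d@v*1000).round(1),np.round(s["ft_force"],1),np.round(np.array(s["ft_force"])@u,1))
save(p,"f2.png")
E
```

```text
time_s: 13.13
position: [0.5475, 0.164, 0.0664]
tool_rot: [[-0.981, 0.195, -0.005], [0.195, 0.981, 0.0], [0.005, -0.001, -1.0]]
ft_force: [-12.3, 1.4, 6.9]
grip_width: 0.0575
gripper_force: 75.2
0.6 -0.4 [-11.9   0.5   6.5] -11.7
0.5 -0.4 [-12.2   0.9   5.4] -12.1
0.5 -0.4 [-12.5   1.5   6.8] -12.5
0.6 -0.4 [-12.5   1.1   6. ] -12.4
0.6 -0.4 [-13.1   2.1   6.1] -13.2
0.6 -0.4 [-12.6   1.    7. ] -12.6
```

The push is 12.4 N and the core is centred over the hole to about 0.5 mm. I'll hold for 2.7 s, then check.

```bash
for i in 1; do python3 -m crank '[5,0,0,0,0, 5,0,0,0,0, 5,0,0,0,0, 5,0,0,0,0, 5,0,0,0,0, 5,0,0,0,0, 5,0,0,0,0, 5,0,0,0,0]' | tail -4; done
python3 -m crank '[5,0,0,0,0, 5,0,0,0,0, 5,0,0,0,0, 5,0,0,0,0, 5,0,0,0,0, 5,0,0,0,0, 5,0,0,0,0, 5,0,0,0,0]' | tail -3
python3 -m crank '[5,0,0,0,0, 5,0,0,0,0, 5,0,0,0,0, 5,0,0,0,0, 5,0,0,0,0, 5,0,0,0,0, 5,0,0,0,0, 5,0,0,0,0]' | tail -3
python3 -m crank '[5,0,0,0,0, 5,0,0,0,0, 5,0,0,0,0, 5,0,0,0,0, 5,0,0,0,0, 5,0,0,0,0, 5,0,0,0,0, 5,0,0,0,0]'
python3 - <<'E'
from h import *
p=optics.get_image("wrist");q=optics.get_image("scene")
cv2.imwrite("pics/g.png",np.vstack([cv2.resize(p["color"][190:420,160:500,::-1],(430,291)),cv2.resize(q["color"][165:255,300:433,::-1],(430,291),interpolation=3)]))
E
```

```text
tool_rot: [[-0.981, 0.195, -0.005], [0.195, 0.981, 0.0], [0.005, -0.001, -1.0]]
ft_force: [-12.5, 1.9, 5.9]
grip_width: 0.0575
gripper_force: 75.2
ft_force: [-13.2, 2.1, 6.4]
grip_width: 0.0575
gripper_force: 75.2
ft_force: [-11.3, 2.4, 6.6]
grip_width: 0.0575
gripper_force: 75.2
time_s: 16.1
position: [0.5475, 0.164, 0.0664]
tool_rot: [[-0.981, 0.195, -0.005], [0.195, 0.981, 0.0], [0.005, -0.001, -1.0]]
ft_force: [-12.2, 1.0, 7.0]
grip_width: 0.0576
gripper_force: 75.2
```

View pics/g.png

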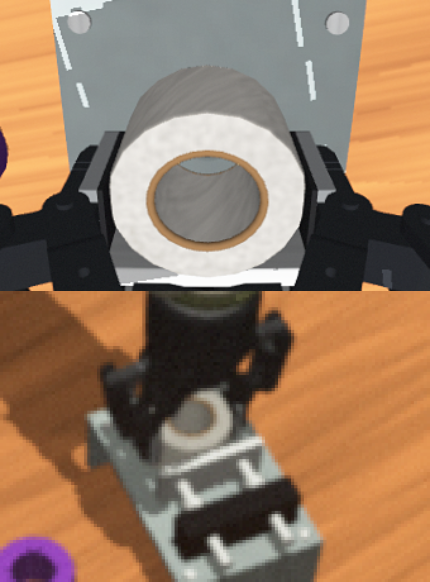

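The roll is still gripped at the same place (ring 110–305 in the crop), level on the deck, and pressed squarely on the shoe. The push is steady at about 12 N.

```bash
python3 -c "
from rig import env
print(env.close_job())"
```

```text
the job is handed in; nothing more can be done
None
```

The tall white roll is off its post and down on the deck, still gripped and pressing the shoe to about mid-travel at a steady 12 N; I estimate its core is within about 1 mm of the axle hole's centre, and the job was handed in after about 16 s.

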